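# Press down a brake adjuster's locking sleeve with the T-key that fits

## Task

Two brake slack adjusters stand on the shelf, and I want to oil the one on your left (as seen from the robot). Take from the wooden rack the T-key whose square socket fits that adjuster's square screw head, turn it until the squares mesh, slide it down over the head and press the spring-loaded locking sleeve all the way down to its stop. Finish like that, still gripping the upright key and pressing the sleeve down so that I can oil under it; leave the other key in the rack, do not press the other adjuster's sleeve, and leave the other things on the shelf where they stand.

Things in the scene. Friction and masses are not known exactly. Their poses are not given: they have to be found in the camera images.
- adjuster_large: brake slack adjuster with the larger screw, fixed on a pine board 240 x 76 x 18 mm: grey cast housing (drum 76 mm, axis along y), lever arm to +x, and 76 mm from the origin along -x an upright boss with the locking sleeve and screw. Origin: centre of the board's underside, z up. Left means greater world y; which one is left changes.
- head_large (a point): centre of the flat top of that adjuster's square steel screw head, 106 mm above the shelf, 12 mm above the raised sleeve. z up; x, y square to the flats, turning with the screw (any start angle; it turns only stiffly, 0.8 N m). 18 mm across flats, flats 16.4 mm wide between eased corners; the top 4 mm is a lead-in cone, 5 mm narrower at the top.
- sleeve_large (a joint): how far that locking sleeve is pressed down, m: 0 up, 0.007 at its solid stop. A dark steel disc 38 mm across round the screw head, top 94 mm above the shelf when up, 87 mm at the stop; its spring takes 8 N to start, 13 N at the stop (more than the key's weight). The key's mouth rim pushes it.
- adjuster_small: brake slack adjuster with the smaller screw, fixed on a pine board 240 x 76 x 18 mm: grey cast housing (drum 68 mm, axis along y), lever arm to +x, and 76 mm from the origin along -x an upright boss with the locking sleeve and screw. Origin: centre of the board's underside, z up. Left means greater world y; which one is left changes.
- head_small (a point): centre of the flat top of that adjuster's square steel screw head, 106 mm above the shelf, 12 mm above the raised sleeve. z up; x, y square to the flats, turning with the screw (any start angle; it turns only stiffly, 0.8 N m). 14 mm across flats, flats 12.8 mm wide between eased corners; the top 4 mm is a lead-in cone, 5 mm narrower at the top.
- sleeve_small (a joint): how far that locking sleeve is pressed down, m: 0 up, 0.007 at its solid stop. A dark steel disc 30 mm across round the screw head, top 94 mm above the shelf when up, 87 mm at the stop; its spring takes 8 N to start, 13 N at the stop (more than the key's weight). The key's mouth rim pushes it.
- key_large: larger loose steel T-key, 0.5 kg, mouth down in either recess of the rack. Origin: centre of the mouth; z up. Socket 28.4 mm square outside, 45 mm long; mouth 20.4 mm square, 30 mm deep, flats square to x, y; fits the large adjuster. Round stem; cross head 24 x 22 x 24 mm (x, y, z) centred 112 mm above the origin, flat sides at +-y to grip; T-bar 12 mm thick, 190 mm long along x.
- key_small: smaller loose steel T-key, 0.22 kg, mouth down in either recess of the rack. Origin: centre of the mouth; z up. Socket 22.8 mm square outside, 40 mm long; mouth 15.8 mm square, 28 mm deep, flats square to x, y; fits the small adjuster. Round stem; cross head 20 x 18 x 22 mm (x, y, z) centred 103 mm above the origin, flat sides at +-y to grip; T-bar 9 mm thick, 120 mm long along x.
- rack: pine block 100 x 200 x 30 mm (x, y, z) fixed to the shelf, with two round recesses 46 mm in diameter and 20 mm deep at y = -55 mm and +55 mm, in which the keys stand 10 mm above the shelf. Origin: centre of its underside.
- pump_can: green metal pump oil can, 84 mm in diameter, about 200 mm to the tip of its spout, which reaches 90 mm along +x; loose, to be left alone. Origin: centre of its underside.
- sprayer: clear plastic trigger sprayer, 80 mm in diameter, 194 mm tall; loose, to be left alone. Origin: centre of its underside.
- cup: aluminium cup, 72 mm in diameter, 78 mm tall; loose, to be left alone. Origin: centre of its underside.
- wedge: pine wedge 120 x 42 x 40 mm lying flat; loose, to be left alone. Origin: centre of its underside.
Things that resemble listed ones, but are neither listed nor needed, are in the scene too. What is shaped like the key_large but pink is not meant. What is shaped like the key_small but red is not meant.

How it is judged:
By the outcome, as a careful person would: the job done as asked, in the order asked, and still so for the second after the job is handed in, while the arm keeps its last pose, push and grip.
It also fails if it takes over 37 s, if anything falls off the work surface, if the arm or the gripper's body presses on something with over 40 N, if the wrist force passes 120 N, or if a joint passes its speed limit or range.

## Robot

A 7-joint arm with a two-finger parallel gripper is mounted at the origin on the work surface. World frame = base frame: x ahead of the robot, y to its left, z up, the work surface at z = 0. Lengths are in m, angles in rad, forces in N, time in s.
With the tool pointing down it reaches from about 0.425 to 0.875 m from the base axis. Payload 8.4 kg.
Tool frame: the origin (TCP) lies between the finger pads; the fingertips stand 19 mm ahead of it and the grasp point (between the pads) is the TCP; z points along the fingers, y is the direction in which the jaws open and shut (so a half turn about z gives the same grasp; the last joint's range is limited). The gripper opens to 87 mm and grips with 3 to 60 N. Pads are 19 mm wide; open, the fingers measure 117 mm over their backs; the gripper's body (75 mm by 190 mm) begins 51 mm behind the grasp point.
Start: joints at [1.19, 0.333, 0.04, 1.465, -0.013, 1.343, -0.059], TCP at [0.181, -0.624, 0.242] pointing down, gripper open.
Joint ranges: [-2.58, 2.58], [-0.38, 2.09], [-1.3, 1.39], [0.25, 2.4], [-1.5, 4.64], [0.08, 2.09], [-2.65, 2.65]. Speed limits (rad/s): [2.22, 2.22, 2.79, 2.79, 3.14, 3.14, 3.14].

## Interface

Orientations are given as a 3x3 rotation matrix whose columns are the frame's x, y, z axes.
In Python, from plant import bot gives the robot as it stands.
- The arm moves only by the tool play_rows, never from a script. Its argument "motion" is a list of rows, each a list of 3 entries, a list of its own where there are three numbers: the shift along the tool's x, y, z in m, then the turn about the tool's z in degrees, then the closure, from 0 (fully open) to 1 (shut). A call has 1 to 10 rows; each row shifts and turns the commanded pose from where the row before left it, along the tool's axes as they then stand; what a row does not reach is not made up. A row lasts 1/10 s, in which the tool goes at most 50 mm and 8.59 degrees, less where a joint would pass 70% of its speed; a pose out of reach is approached as far as the arm can. A call with a gripper value outside its range is refused whole. The fingers move at their own pace and stop on an object; "newtons" is the grip in N (left out, the last holds). Time passes only in rows, so rows that do not move let the fingers close. It gives the time, the measured TCP pose, the force and the opening at its end, in the units of the state.
- bot.observe(): the state, without advancing time (a new reading comes with each control period).
- bot.capture(name): name is "scene" or "top" or "wrist"; returns the picture (480x640x3 uint8, red, green, blue); there is no depth.
- bot.camera_model(name): a dict with "camera_matrix" (3x3 intrinsics, pixels), "extrinsics" (4x4, takes a point from camera to world coordinates). Camera axes: x right, y down, z forward; pixel columns grow to the right and rows downward; lengths in m; the calibration is good to about 2 mm. A picture is of the moment at which its call begins: read the wrist's pose just before it. camera_model takes no time and is no camera call; for the wrist camera it gives the pose at the moment of the call.
- bot.close_job(): hands the job in, once; it reports no verdict.
The state is a dict: "time_s": time; "joint_positions": joint angles; "joint_velocities": joint speeds; "joint_torque": joint torques, N m; "position": TCP position; "orientation": TCP orientation; "wrist_force": force on the tool from outside, world axes, zero at the start; "wrist_torque": the same for the moment, N m; "finger_gap": opening from 0.0 (shut) to 1.0 (fully open).
Only numpy, scipy, OpenCV 4.12 (cv2) and the standard library are available. Lean on these libraries where they do the work, as an engineer would, in place of code of your own. Each camera call takes 0.05 s, during which the arm holds its last target. There are 200 camera calls.

## Working session

There is one attempt and no reset: what is moved stays moved. The work goes in short steps, Python scripts to look and compute and a tool call to move; the robot and the scene stay as the last step left them, time stands still between calls to the robot, and variables do not carry over. Pictures are saved under pics/ and viewed, about 8 in all and at most 12, crops included, and the job is handed in when it is done.

Besides the shell and the picture viewer there is one more tool, called after "Call:" as name([rows], argument=value, ...), one row to a line, values as JSON. play_rows: Moves the arm, as the interface text tells. Its arguments: {"type":"object","properties":{"motion":{"type":"array","items":{"type":"array"}},"newtons":{"type":"number"}},"required":["motion"]}

```bash
ls; mkdir -p pics; python3 - <<'E'
from plant import bot
import cv2,numpy as np
np.set_printoptions(precision=4,suppress=True)
for n in("scene","top"):
    im=bot.capture(n); cv2.imwrite(f"pics/{n}0.png",im[:,:,::-1])
    m=bot.camera_model(n); print(n,np.array(m["camera_matrix"]),np.array(m["extrinsics"]))
s=bot.observe(); print(s)
E
```

```text
pics
scene [[583.6534   0.     323.9131]
 [  0.     583.6534 239.9806]
 [  0.       0.       1.    ]] [[ 0.4407  0.6772 -0.5892  1.4061]
 [ 0.8974 -0.3179  0.3059 -0.4527]
 [ 0.0198 -0.6635 -0.7479  1.1785]
 [ 0.      0.      0.      1.    ]]
top [[588.8774   0.     321.0599]
 [  0.     588.8774 233.5127]
 [  0.       0.       1.    ]] [[-0.0141 -0.9846  0.174   0.3186]
 [-0.9999  0.014  -0.0016  0.0035]
 [-0.0008 -0.174  -0.9847  1.5122]
 [ 0.      0.      0.      1.    ]]
{'time_s': 0.1, 'joint_positions': array([ 1.1898,  0.3338,  0.0399,  1.4662, -0.0134,  1.3433, -0.0585]), 'joint_velocities': array([ 0.0005, -0.0017, -0.0003, -0.0015,  0.0024, -0.0019, -0.0006]), 'joint_torque': array([  0.0036, -65.7814,   1.3398, -40.4706,  -0.0596,   0.041 ,
         0.0002]), 'position': array([ 0.1806, -0.624 ,  0.2408]), 'orientation': array([[ 0.9606,  0.2781, -0.0005],
       [ 0.2781, -0.9606,  0.0014],
       [-0.0001, -0.0015, -1.    ]]), 'wrist_force': array([-0.3218, -0.363 ,  0.0549]), 'wrist_torque': array([ 0.031 , -0.0109, -0.0414]), 'finger_gap': 0.9967386826538324}
```

View pics/scene0.png

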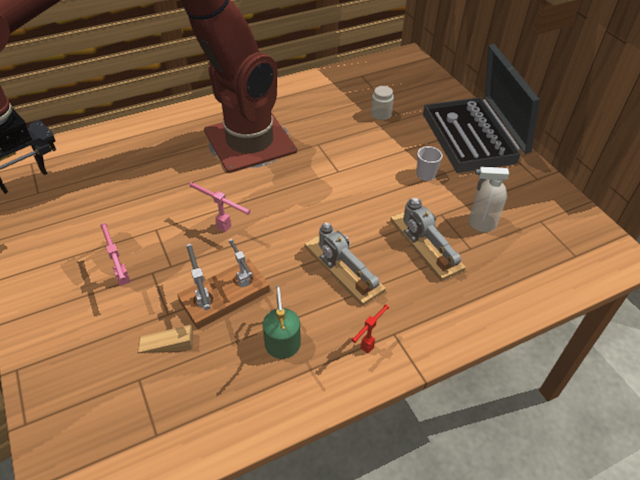

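View pics/top0.png

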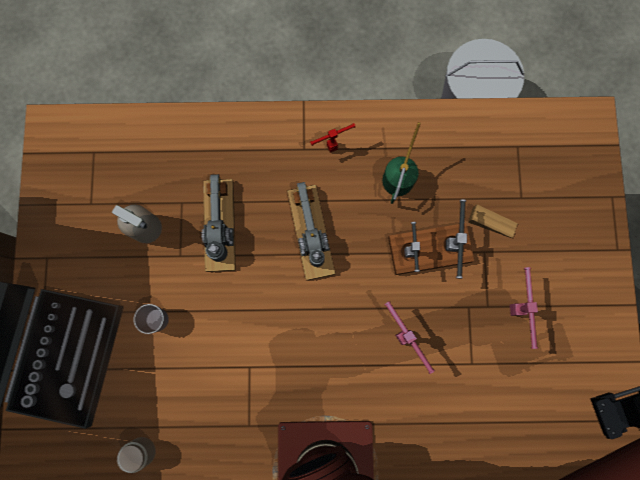

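Top view: the adjusters' bosses are at about (217,250) on the left (greater y) and (316,257) on the right. The rack keys are at (415,247), short bar, and (460,238), long bar. The pink and red look-alikes stand outside the rack. Next: enlarged crops to identify sizes.

```bash
python3 - <<'E'
import cv2,numpy as np
t=cv2.imread("pics/top0.png")
a=cv2.resize(t[205:285,190:340],None,fx=5.2,fy=5.2,interpolation=cv2.INTER_CUBIC)[:300]
a=cv2.resize(t[225:280,190:340],(800,293),interpolation=cv2.INTER_CUBIC)
b=cv2.resize(t[195:285,380:500],(400,300),interpolation=cv2.INTER_CUBIC)
s=cv2.imread("pics/scene0.png")
c=cv2.resize(s[185:285,310:443],(400,300),interpolation=cv2.INTER_CUBIC)
cv2.imwrite("pics/crop1.png",np.vstack([a,np.hstack([b,c])]))
E
```

```text
(no output)
```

View pics/crop1.png

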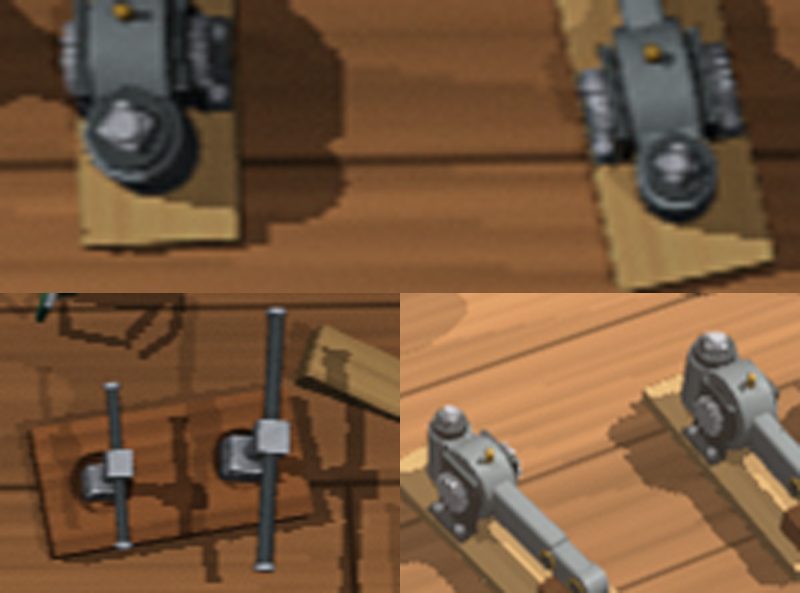

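Crop: the left sleeve is about 19 px across and the right about 14.6 px. That ratio of 1.28 matches 38/30, so left is the large adjuster. It needs the steel large key in the rack, the long-barred one at about (462,238). Pink and red ones are excluded.

```bash
cat > h.py <<'E'
import numpy as np,cv2
from plant import bot
np.set_printoptions(precision=4,suppress=True)
def ray(n_or_m,px,z):
    m=bot.camera_model(n_or_m) if isinstance(n_or_m,str) else n_or_m
    K=np.array(m["camera_matrix"]);T=np.array(m["extrinsics"])
    d=T[:3,:3]@np.linalg.solve(K,[px[0],px[1],1]);o=T[:3,3]
    return o+d*(z-o[2])/d[2]
def proj(m,P):
    K=np.array(m["camera_matrix"]);T=np.array(m["extrinsics"])
    p=K@(T[:3,:3].T@(np.asarray(P)-T[:3,3]));return p[:2]/p[2]
E
python3 - <<'E'
from h import *
for l,p,z in[("keyhead",(461.9,237.9),.134),("barA",(463.1,200.7),.128),("barB",(459.5,277.2),.128),("smallkey head",(415.8,246.3),.124),("headL",(213.4,248.8),.106),("headR",(316.5,256.3),.106),("can top",(402,168),.18)]:
    print(l,ray("top",p,z))
s=bot.observe();R=s["orientation"];T=np.array(bot.camera_model("wrist")["extrinsics"])
print(R.T@T[:3,:3],R.T@(T[:3,3]-s["position"]),bot.camera_model("wrist")["camera_matrix"])
E
```

```text
keyhead [ 0.5468 -0.3328  0.134 ]
barA [ 0.6386 -0.3422  0.128 ]
barB [ 0.454  -0.3234  0.128 ]
smallkey head [ 0.5297 -0.2242  0.124 ]
headL [0.5333 0.2616 0.106 ]
headR [0.5115 0.0129 0.106 ]
can top [ 0.7071 -0.1905  0.18  ]
[[ 0.001  -0.9586 -0.2848]
 [ 1.      0.0011  0.0001]
 [ 0.0002 -0.2848  0.9586]] [ 0.0791 -0.0001 -0.1442] [[357.7669   0.     317.6296]
 [  0.     357.7669 236.8453]
 [  0.       0.       1.    ]]
```

Call:
play_rows([
  [[0.0435, -0.018, 0], 0, 0],
  [[0.0435, -0.018, 0], 0, 0],
  [[0.0435, -0.018, 0], 0, 0],
  [[0.0435, -0.018, 0], 0, 0],
  [[0.0435, -0.018, 0], 0, 0],
  [[0.043, -0.018, 0], 0, 0],
  [[0.043, -0.018, 0], 0, 0],
  [[0.043, -0.018, 0], 0, 0],
  [[0.043, -0.017, 0], 0, 0],
  [[0.043, -0.017, 0], 0, 0],
], newtons=40)

```text
time_s: 1.1
position: [0.5477, -0.3317, 0.2413]
orientation: [[0.961, 0.278, -0.0], [0.278, -0.961, 0.0], [-0.0, -0.0, -1.0]]
wrist_force: [0.2, -0.5, 0.2]
finger_gap: 1.001
```

Call:
play_rows([
  [[0, 0, 0], 7.3, 0],
  [[0, 0, 0], 7.3, 0],
  [[0, 0, 0], 7.3, 0],
  [[0, 0, 0], 0, 0],
  [[0, 0, 0], 0, 0],
])

```text
time_s: 1.6
position: [0.5466, -0.333, 0.2413]
orientation: [[0.995, -0.096, -0.001], [-0.096, -0.995, 0.0], [-0.001, -0.0, -1.0]]
wrist_force: [0.1, -0.4, 0.8]
finger_gap: 1.001
```

```bash
python3 - <<'E'
from h import *
s=bot.observe();print(s["time_s"],s["position"],s["orientation"],s["joint_positions"])
m=bot.camera_model("wrist");np.save("m1.npy",m,allow_pickle=True)
im=bot.capture("wrist")[:,:,::-1];cv2.imwrite("pics/w1.png",im)
print(proj(m,[.547,-.333,.134]))
E
```

```text
1.6 [ 0.5466 -0.333   0.2413] [[ 0.9953 -0.0965 -0.0005]
 [-0.0965 -0.9953  0.0003]
 [-0.0006 -0.0002 -1.    ]] [ 0.6012  0.321  -0.1578  1.4829  0.0509  1.3422 -1.2277]
[318.0535 241.823 ]
```

View pics/w1.png

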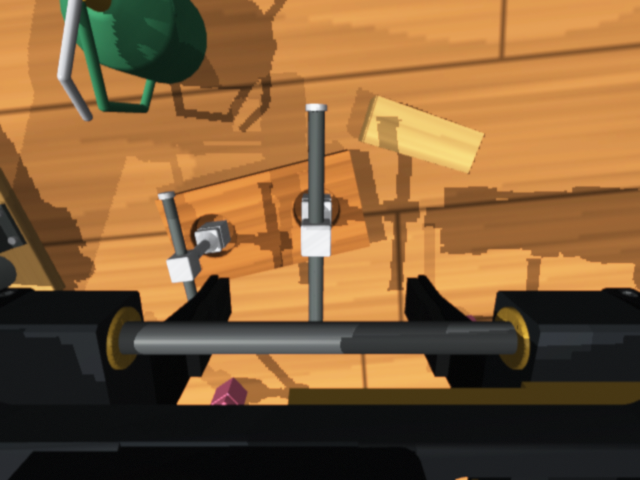

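The wrist view shows the key's cross head at (315.5,240), about 2 px off the prediction, with the bar vertical in the image, so it is aligned. Descending and gripping.

Call:
play_rows([
  [[0.001, -0.0015, 0.02], 0, 0],
  [[0, 0, 0.02], 0, 0],
  [[0, 0, 0.02], 0, 0],
  [[0, 0, 0.02], 0, 0],
  [[0, 0, 0.02], 0, 0],
  [[0, 0, 0.019], 0, 0],
  [[0, 0, 0], 0, 0.5],
  [[0, 0, 0], 0, 1],
  [[0, 0, 0], 0, 1],
  [[0, 0, 0], 0, 1],
], newtons=50)

```text
time_s: 2.65
position: [0.5484, -0.332, 0.1239]
orientation: [[0.995, -0.1, 0.002], [-0.1, -0.995, -0.001], [0.002, 0.001, -1.0]]
wrist_force: [0.6, 0.1, 0.2]
finger_gap: 0.721
```

Call:
play_rows([
  [[0, 0, 0], 0, 1],
  [[0, 0, 0], 0, 1],
  [[0, 0, 0], 0, 1],
  [[0, 0, 0], 0, 1],
])

```text
time_s: 3.05
position: [0.5478, -0.3317, 0.1226]
orientation: [[0.995, -0.1, 0.0], [-0.1, -0.995, 0.0], [0.0, -0.0, -1.0]]
wrist_force: [0.2, 0.2, 0.2]
finger_gap: 0.352
```

Call:
play_rows([
  [[0, 0, 0], 0, 1],
  [[0, 0, 0], 0, 1],
  [[0, 0, 0], 0, 1],
  [[0, 0, 0], 0, 1],
])

```text
time_s: 3.45
position: [0.5478, -0.3317, 0.1225]
orientation: [[0.995, -0.1, -0.0], [-0.1, -0.995, 0.0], [-0.0, -0.0, -1.0]]
wrist_force: [-0.5, 0.4, 1.0]
finger_gap: 0.249
```

Call:
play_rows([
  [[0, 0, -0.01], 0, 1],
  [[0, 0, -0.015], 0, 1],
  [[0, 0, -0.02], 0, 1],
  [[0, 0, -0.025], 0, 1],
  [[0, 0, -0.025], 0, 1],
  [[0, 0, -0.025], 0, 1],
  [[0, 0, -0.02], 0, 1],
  [[0, 0, 0], 0, 1],
  [[0, 0, 0], 0, 1],
])

```text
time_s: 4.35
position: [0.5478, -0.3317, 0.2627]
orientation: [[0.995, -0.1, 0.0], [-0.1, -0.995, -0.0], [0.0, 0.0, -1.0]]
wrist_force: [-0.4, -0.0, -5.4]
finger_gap: 0.247
```

```bash
python3 - <<'E'
from h import *
s=bot.observe();print(s["time_s"],s["position"],s["finger_gap"],s["wrist_force"],s["wrist_torque"],s["joint_positions"])
im=bot.capture("wrist")[:,:,::-1];cv2.imwrite("pics/w2.png",im)
# detailed look at headL in both fixed views
a=bot.capture("top")[:,:,::-1];b=bot.capture("scene")[:,:,::-1];cv2.imwrite("pics/t2.png",a);cv2.imwrite("pics/s2.png",b)
m=bot.camera_model("scene");print(proj(m,[.5333,.2616,.106]))
print(proj(bot.camera_model("top"),[.5333,.2616,.106]))
c=cv2.resize(b[195:231,393:441],(400,300),interpolation=cv2.INTER_CUBIC)
d=cv2.resize(a[234:264,193:233],(400,300),interpolation=cv2.INTER_CUBIC)
cv2.imwrite("pics/c2.png",np.vstack([np.hstack([c,d]),np.hstack([cv2.resize(im,(400,300)),cv2.resize(b[180:330,120:320],(400,300))])]))
E
```

```text
4.35 [ 0.5478 -0.3317  0.2627] 0.24667980005129006 [-0.355  -0.0089 -5.4389] [ 0.0323  0.068  -0.0352] [ 0.5982  0.3116 -0.1579  1.4516  0.0492  1.3818 -1.2327]
[413.3129 199.4749]
[213.4001 248.7859]
```

View pics/c2.png

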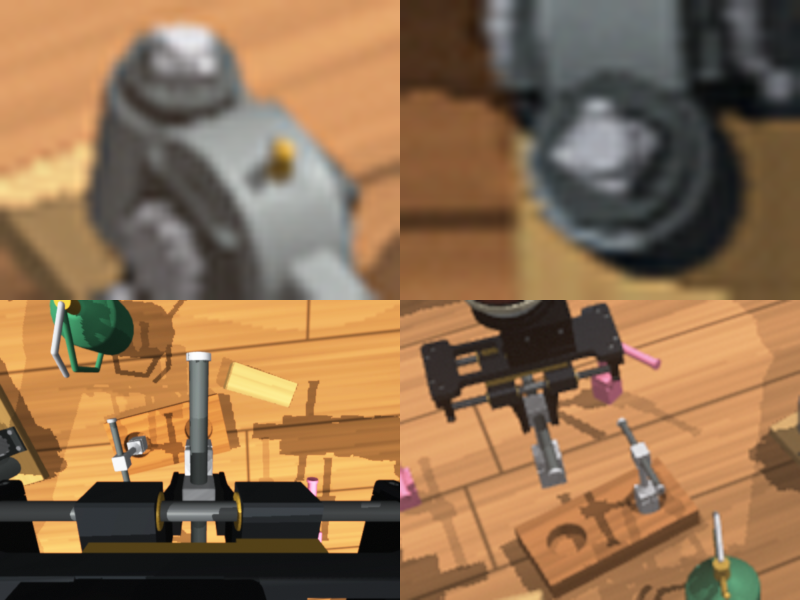

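Top-left crops show the large square head on the left boss. The bottom crops show the large key held upright, its recess empty and the small key still in the rack. I'm carrying it to a viewing pose beside the left head.

Call:
play_rows([
  [[-0.004, -0.02, 0], 0, 1],
  [[-0.008, -0.038, 0], 0, 1],
  [[-0.008, -0.038, 0], 0, 1],
  [[-0.008, -0.038, 0], 0, 1],
  [[-0.008, -0.038, 0], 0, 1],
  [[-0.008, -0.038, 0], 0, 1],
  [[-0.008, -0.038, 0], 0, 1],
  [[-0.008, -0.038, 0], 0, 1],
  [[-0.008, -0.038, 0], 0, 1],
  [[-0.008, -0.038, 0], 0, 1],
])

```text
time_s: 5.5
position: [0.5076, 0.0375, 0.2618]
orientation: [[0.995, -0.1, -0.001], [-0.1, -0.995, -0.0], [-0.001, 0.0, -1.0]]
wrist_force: [0.3, 1.0, -4.8]
finger_gap: 0.248
```

Call:
play_rows([
  [[-0.008, -0.038, 0], 0, 1],
  [[-0.008, -0.038, 0], 0, 1],
  [[-0.008, -0.038, 0], 0, 1],
  [[-0.008, -0.032, 0], 0, 1],
  [[-0.005, -0.02, 0.005], 0, 1],
  [[0, 0, 0.01], 0, 1],
  [[0, 0, 0.005], 0, 1],
  [[0, 0, 0], 0, 1],
  [[0, 0, 0], 0, 1],
])

```text
time_s: 6.4
position: [0.4886, 0.2038, 0.2424]
orientation: [[0.995, -0.102, -0.0], [-0.102, -0.995, -0.0], [-0.0, 0.0, -1.0]]
wrist_force: [0.4, 0.2, -3.9]
finger_gap: 0.247
```

```bash
python3 - <<'E'
from h import *
import pickle
s=bot.observe();print(s["time_s"],s["position"],s["orientation"],s["finger_gap"],s["wrist_force"],s["joint_positions"])
m=bot.camera_model("wrist")
im=bot.capture("wrist")[:,:,::-1];cv2.imwrite("pics/w3.png",im)
pickle.dump((m,s),open("w3.pkl","wb"))
p=proj(m,[.5333,.2616,.106]);print(p)
x,y=[int(v) for v in p]; x0,y0=x-32,y-24;print(x0,y0)
c=cv2.resize(im[y0:y0+48,x0:x0+64],(800,600),interpolation=cv2.INTER_CUBIC)
cv2.imwrite("pics/c3.png",c)
E
```

```text
6.4 [0.4886 0.2038 0.2424] [[ 0.9948 -0.1021 -0.0005]
 [-0.1021 -0.9948 -0.0004]
 [-0.0004  0.0005 -1.    ]] 0.24742137276916498 [ 0.4045  0.2014 -3.9195] [ 0.0487  0.1291 -0.5709  1.731   0.0724  1.3031 -2.2107]
[238.8413 184.2327]
206 160
```

View pics/c3.png

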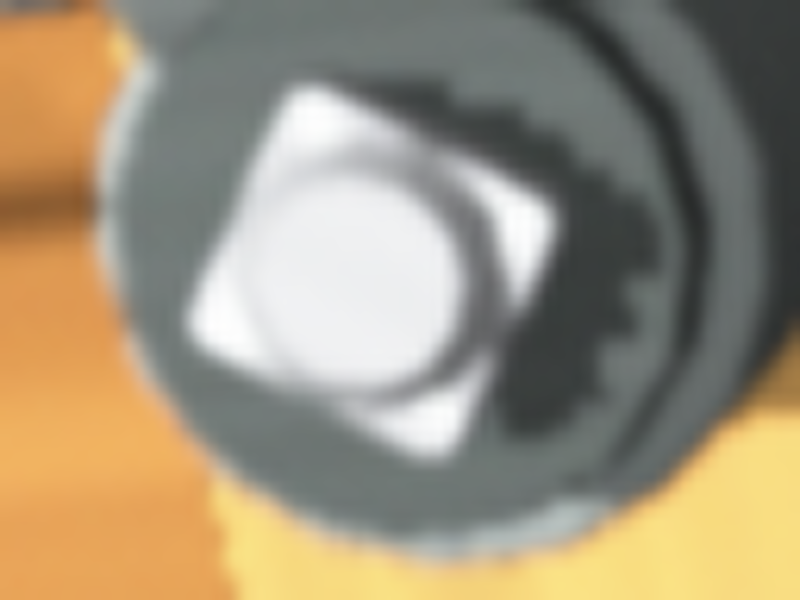

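The crop shows the square head's corners at crop (305,78), (562,215), (440,465), (188,325), and the flat top circle centred at (352,280).

```bash
python3 - <<'E'
from h import *
import pickle
m,s=pickle.load(open("w3.pkl","rb"))
f=lambda c:(206+(c[0]+.5)/12.5-.5,160+(c[1]+.5)/12.5-.5)
print("top",ray(m,f((352,280)),.106))
P=np.array([ray(m,f(c),.101)[:2] for c in[(305,78),(562,215),(440,465),(188,325)]])
print(P,P.mean(0))
E=np.roll(P,-1,0)-P;a=np.degrees(np.arctan2(E[:,1],E[:,0]));print(np.linalg.norm(E,axis=1),a,a%90)
R=s["orientation"];yaw=np.degrees(np.arctan2(R[1,0],R[0,0]));print("yaw",yaw)
for z in(.101,):pass
# sleeve disc: ellipse extents in crop left 100 @y195, bottom 545
print("sleeve left/bot",ray(m,f((102,200)),.094),ray(m,f((430,545)),.094))
E
```

```text
top [0.5355 0.2653 0.106 ]
[[0.5477 0.2674]
 [0.5376 0.2526]
 [0.5226 0.2629]
 [0.5331 0.2774]] [0.5353 0.2651]
[0.0179 0.0182 0.018  0.0177] [-124.395   145.6288   54.0495  -34.6413] [55.605  55.6288 54.0495 55.3587]
yaw -5.858782133229061
sleeve left/bot [0.5409 0.2836 0.094 ] [0.5162 0.2661 0.094 ]
```

Call:
play_rows([
  [[0.005, -0.008, 0], 0, 1],
  [[0.01, -0.017, 0], 0, 1],
  [[0.01, -0.016, 0], 0, 1],
  [[0.01, -0.016, 0], 0, 1],
  [[0.005, -0.009, 0], 0, 1],
  [[0, 0, 0], -3, 1],
  [[0, 0, 0], -7.5, 1],
  [[0, 0, 0], -7.5, 1],
  [[0, 0, 0], -7.5, 1],
  [[0, 0, 0], -7.5, 1],
])

```text
time_s: 7.45
position: [0.535, 0.2665, 0.2427]
orientation: [[0.887, 0.462, 0.0], [0.462, -0.887, 0.0], [0.0, 0.0, -1.0]]
wrist_force: [0.4, 0.9, -5.2]
finger_gap: 0.246
```

Call:
play_rows([
  [[0, 0, 0], -7.5, 1],
  [[0, 0, 0], -7.5, 1],
  [[0, 0, 0], -7.5, 1],
  [[0, 0, 0], -5.5, 1],
  [[0, 0, 0], 0, 1],
  [[0, 0, 0], 0, 1],
  [[0, 0, 0], 0, 1],
])

```text
time_s: 8.15
position: [0.5349, 0.2666, 0.2426]
orientation: [[0.572, 0.82, 0.0], [0.82, -0.572, 0.0], [0.0, 0.0, -1.0]]
wrist_force: [-0.7, 0.9, -4.9]
finger_gap: 0.247
```

```bash
python3 - <<'E'
from h import *
m1=np.load("m1.npy",allow_pickle=True).item();print("key at grasp",ray(m1,(315.5,240),.134))
s=bot.observe();R=s["orientation"];print(s["time_s"],s["position"],np.degrees(np.arctan2(R[1,0],R[0,0])),s["finger_gap"],s["wrist_force"],s["joint_positions"])
a=bot.capture("top")[:,:,::-1];b=bot.capture("scene")[:,:,::-1];w=bot.capture("wrist")[:,:,::-1]
for n,i in zip("abw",(a,b,w)):cv2.imwrite(f"pics/4{n}.png",i)
ms,mt=bot.camera_model("scene"),bot.camera_model("top")
h=[.5353,.2652,.106];print(proj(ms,h),proj(mt,h))
c=cv2.resize(b[140:230,370:490],(800,600),interpolation=cv2.INTER_CUBIC)
cv2.imwrite("pics/c4.png",np.hstack([cv2.resize(c,(400,300)),cv2.resize(w,(400,300))]))
cv2.imwrite("pics/c4.png",c)
E
```

```text
key at grasp [ 0.5486 -0.3313  0.134 ]
8.15 [0.5349 0.2666 0.2426] 55.09890187041003 0.24712675629038094 [-0.6659  0.8569 -4.9099] [ 0.0637  0.3101 -0.7386  1.5658  0.2122  1.3481 -1.3073]
[414.8812 199.5527] [211.9237 247.9877]
```

View pics/c4.png

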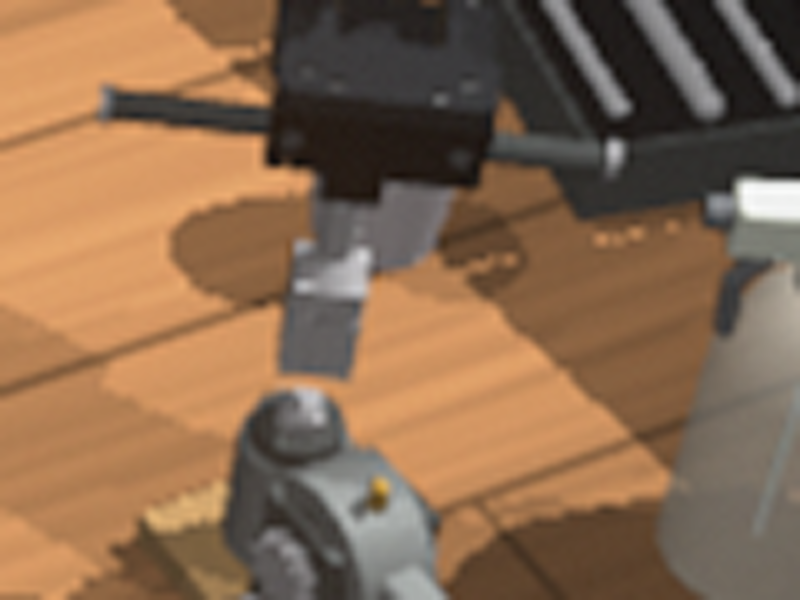

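The scene crop shows the socket's lower edge from (280,368) to (350,378), just above the head at about (308,400). A numeric check of the socket corners is next.

```bash
python3 - <<'E'
from h import *
ms=bot.camera_model("scene");k=np.array([.5354,.2672]);z=.1306;t=np.radians(55.1)
u=np.array([np.cos(t),np.sin(t)]);v=np.array([-u[1],u[0]])
q=lambda P:(proj(ms,P)-[370,140])*6.667
for a,b in[(1,1),(1,-1),(-1,-1),(-1,1)]:
    c=k+.0142*(a*u+b*v);print(a,b,q([*c,z]),q([*c,z+.045]))
print("head",q([.5353,.2652,.106]))
for a in(1,-1):print("bar",a,q([*(k+a*.095*u),.2426]))
E
```

```text
1 1 [350.3383 330.0987] [367.5073 244.5991]
1 -1 [347.347  380.0148] [364.6655 294.5706]
-1 -1 [273.9067 371.1966] [289.521  285.6931]
-1 1 [277.792  321.4685] [293.2984 235.9146]
head [299.2232 397.0379]
bar 1 [614.7302 160.0843]
bar -1 [ 97.3738 100.8287]
```

Predicted and observed corners share the same small offset as the head does, so relative alignment holds within about 1–2 mm. Correcting and descending gently.

Call:
play_rows([
  [[-0.0016, 0.0011, 0], 0, 1],
  [[0, 0, 0.007], 0, 1],
  [[0, 0, 0.007], 0, 1],
  [[0, 0, 0.005], 0, 1],
  [[0, 0, 0.004], 0, 1],
  [[0, 0, 0.003], 0, 1],
  [[0, 0, 0.002], 0, 1],
  [[0, 0, 0], 0, 1],
  [[0, 0, 0], 0, 1],
])

```text
time_s: 9.2
position: [0.5349, 0.2647, 0.2148]
orientation: [[0.57, 0.822, 0.0], [0.822, -0.57, 0.0], [0.0, 0.0, -1.0]]
wrist_force: [0.0, 0.1, -5.3]
finger_gap: 0.246
```

Call:
play_rows([
  [[0, 0, 0.0015], 0, 1],
  [[0, 0, 0.0015], 0, 1],
  [[0, 0, 0.0015], 0, 1],
  [[0, 0, 0.0015], 0, 1],
  [[0, 0, 0], 0, 1],
  [[0, 0, 0], 0, 1],
])

```text
time_s: 9.8
position: [0.5347, 0.2647, 0.2085]
orientation: [[0.57, 0.822, -0.0], [0.822, -0.57, 0.0], [-0.0, -0.0, -1.0]]
wrist_force: [-0.1, -0.7, -5.3]
finger_gap: 0.246
```

Meshed without contact force. Now pressing the sleeve.

Call:
play_rows([
  [[0, 0, 0.002], 0, 1],
  [[0, 0, 0.002], 0, 1],
  [[0, 0, 0.002], 0, 1],
  [[0, 0, 0.001], 0, 1],
  [[0, 0, 0.001], 0, 1],
  [[0, 0, 0], 0, 1],
  [[0, 0, 0], 0, 1],
], newtons=60)

```text
time_s: 10.5
position: [0.5351, 0.265, 0.2015]
orientation: [[0.57, 0.822, 0.001], [0.822, -0.57, 0.001], [0.001, 0.001, -1.0]]
wrist_force: [-1.2, -1.0, 6.5]
finger_gap: 0.246
```

Call:
play_rows([
  [[0, 0, 0.001], 0, 1],
  [[0, 0, 0.001], 0, 1],
  [[0, 0, 0.001], 0, 1],
  [[0, 0, 0], 0, 1],
  [[0, 0, 0], 0, 1],
  [[0, 0, 0], 0, 1],
])

```text
time_s: 11.1
position: [0.5354, 0.2654, 0.1999]
orientation: [[0.57, 0.822, 0.003], [0.822, -0.57, 0.001], [0.002, 0.002, -1.0]]
wrist_force: [-3.6, -1.7, 14.0]
finger_gap: 0.244
```

Call:
play_rows([
  [[0, 0, 0.001], 0, 1],
  [[0, 0, 0.001], 0, 1],
  [[0, 0, 0], 0, 1],
  [[0, 0, 0], 0, 1],
  [[0, 0, 0], 0, 1],
])

```text
time_s: 11.6
position: [0.5357, 0.2658, 0.1994]
orientation: [[0.57, 0.822, 0.004], [0.822, -0.57, 0.001], [0.004, 0.003, -1.0]]
wrist_force: [-6.1, -3.1, 25.1]
finger_gap: 0.25
```

```bash
python3 - <<'E'
from h import *
s=bot.observe();print(s["time_s"],s["position"],s["orientation"],s["finger_gap"],s["wrist_force"],s["wrist_torque"])
b=bot.capture("scene")[:,:,::-1];a=bot.capture("top")[:,:,::-1]
ms=bot.camera_model("scene")
cv2.imwrite("pics/5.png",np.hstack([cv2.resize(b[140:230,370:490],(400,300),interpolation=cv2.INTER_CUBIC),cv2.resize(a,(400,300))]))
c=cv2.resize(b[160:220,380:460],(800,600),interpolation=cv2.INTER_CUBIC);cv2.imwrite("pics/c5.png",c)
E
```

```text
11.6 [0.5357 0.2658 0.1994] [[ 0.5699  0.8217  0.0042]
 [ 0.8217 -0.5699  0.0014]
 [ 0.0036  0.0027 -1.    ]] 0.24979261126582747 [-6.1129 -3.1337 25.0859] [-0.9935  1.7661  0.008 ]
```

View pics/c5.png

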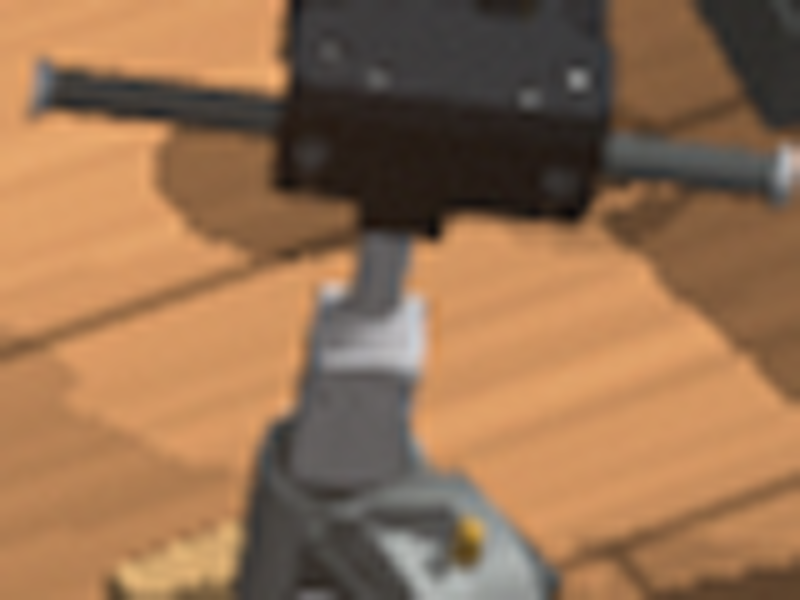

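View pics/5.png

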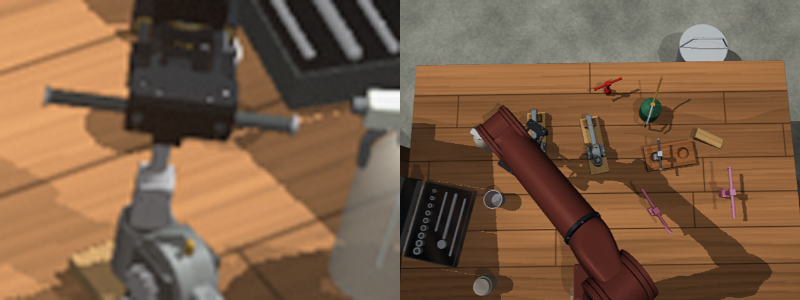

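Socket sits over the head and sleeve with the key upright, and the last millimetres raised the force sharply (solid stop). I'll hold for a second to check that it's steady.

Call:
play_rows([
  [[0, 0, 0], 0, 1],
  [[0, 0, 0], 0, 1],
  [[0, 0, 0], 0, 1],
  [[0, 0, 0], 0, 1],
  [[0, 0, 0], 0, 1],
  [[0, 0, 0], 0, 1],
  [[0, 0, 0], 0, 1],
  [[0, 0, 0], 0, 1],
  [[0, 0, 0], 0, 1],
  [[0, 0, 0], 0, 1],
])

```text
time_s: 12.7
position: [0.5357, 0.2658, 0.1994]
orientation: [[0.57, 0.822, 0.004], [0.822, -0.57, 0.001], [0.004, 0.003, -1.0]]
wrist_force: [-7.2, -3.5, 27.1]
finger_gap: 0.249
```

Steady, so I'm handing in.

```bash
python3 -c "
from plant import bot
print(bot.close_job())"
```

```text
the job is handed in; nothing more can be done
None
```

The left adjuster is the large one (its sleeve measured 1.28 times the width of the other). I took the large steel T-key from the rack and turned it to line up with its square head. It slid on without contact force, and I pressed the sleeve down and handed in at about 12.7 s, still gripping and pressing.

**Last checks:**
- **Sleeve at its stop:** the key mouth works out at about 87.4 mm above the shelf, against 87 mm at the stop. The downward push is about 32 N, well over the 13 N spring. The last 2 mm of commanded travel moved the tool only 0.5 mm and added 11 N, which is what a solid stop does. The pose didn't change and the force rose only about 2 N over a further second of holding.
- **Key upright:** tilted about 0.25°, with the grip unchanged.
- **Other things:** the last top picture shows the small key still in the rack and the right-hand adjuster clear of the arm. The other loose things it shows look unmoved; the arm hides part of the area around the left adjuster.

**Less certain:** there is a side force of about 8 N on the wrist, which I left. I couldn't see the sleeve directly under the key, so its position rests on height and force alone.

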